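Clamp the strip through the press guard

ROBOT

A 7-joint arm with a two-finger parallel gripper is mounted at the origin on a cart in front of the work surface, level with it; the furniture and walls round the work are solid. World frame = base frame: x ahead of the robot, y to its left, z up, the work surface at z = 0. Lengths are in m, angles in rad, forces in N, time in s.
With the tool pointing down it reaches from about 0.4 to 0.85 m from the base axis. Payload 10.4 kg.
Tool frame: the origin (TCP) lies at the centre of the arm's flange, where the gripper is bolted on; the fingertips stand 173 mm ahead of it and the grasp point (between the pads) lies 155 mm ahead of it (manip.nose_length is the distance from the TCP to the fingertips, in m); z points along the fingers, x is the direction in which the jaws open and shut, and the axes are right-handed (so a half turn about z gives the same grasp; the last joint's range is limited). The gripper opens to 85 mm and grips with 20 to 120 N. Pads are 22 mm wide; open, the fingers measure 114 mm over their backs; the gripper's body (76 mm by 85 mm) begins 54 mm behind the grasp point. The pads swing forward as they close: fully open they stand 13 mm farther back than shut.
Start: joints at [1.183, 0.332, -0.065, 1.46, 0.022, 1.35, -0.088], TCP at [0.223, -0.584, 0.405] pointing down, gripper open.
Joint ranges: [-2.6, 2.6], [-0.5, 2.12], [-1.47, 1.34], [0.16, 2.42], [-1.27, 4.41], [0.06, 2.06], [-2.6, 2.6]. Speed limits (rad/s): [2.22, 2.22, 2.79, 2.79, 3.14, 3.14, 3.14].

INTERFACE

Orientations are given as a unit quaternion [x, y, z, w].
In Python, from workcell import status, cams, order, manip gives the robot as it stands.
- The arm moves only by the tool servo_tool, never from a script. Its argument "motion" is a list that holds one entry, the list of rows, each a list of 6 numbers: the shift along the tool's x, y, z in units of 50 mm (1.0 is 50 mm), then the turn, a rotation vector about the tool's x, y, z in units of 5 degrees (1.0 is 5 degrees). In form: [[[x, y, z, ax, ay, az], ...]]. A call has 1 to 12 rows; each row shifts and turns the pose as measured when the row begins, along the tool's axes as they then stand; what a row does not reach is not made up. A row lasts 1/10 s, in which the tool goes at most 50 mm and 8.59 degrees, less where a joint would pass 70% of its speed; a pose out of reach is approached as far as the arm can. A call is refused whole if a number of a shift passes 1 or a number of a turn 1, either way. A call with a gripper value outside its range is refused whole. "jaw" is the closure in counts, from 0 (fully open) to 255 (shut), set as the call begins (left out, the last holds). The fingers move at their own pace and stop on an object; "force" is the grip in N (left out, the last holds). Time passes only in rows, so rows that do not move let the fingers close. It gives the time, the measured TCP pose, the force and the opening at its end, in the units of the state.
- status.get_obs(): the state, without advancing time (a new reading comes with each control period).
- cams.camera(name): name is "side" or "top" or "wrist"; returns a dict with "color" (384x512x3 uint8, red, green, blue), "vertical_fov" (degrees; the focal length in pixels is half the picture's height over the tangent of half this angle, whatever the lens; pixels are square), "cx", "cy" (the principal point, pixels), "extrinsics" (4x4, takes a point from camera to world coordinates). Camera axes: x right, y down, z forward; pixel columns grow to the right and rows downward; lengths in m; the calibration is good to about 2 mm. A picture is of the moment at which its call begins. There is no depth.
- order.hand_in(): hands the job in, once; it reports no verdict.
The state is a dict: "clock": time; "joint_pos": joint angles; "joint_velocities": joint speeds; "tau": joint torques, N m; "position": TCP position; "ee_rot": TCP orientation; "ft_force": force on the tool from outside, world axes, zero at the start; "torque": the same for the moment, N m; "grip_width": opening from 0.0 (shut) to 1.0 (fully open).
Only numpy, scipy, OpenCV 4.12 (cv2) and the standard library are available. Lean on these libraries where they do the work, as an engineer would, in place of code of your own. Each camera call takes 0.05 s, during which the arm holds its last target.

TASK

Push the pine strip along its channel until its end is fully home against the stop. Then reach down through the window in the guard box and press the lever all the way down, so that the rubber pad clamps the strip, without touching the guard. Finish while still holding the lever down; lift or pick up nothing, and leave the things round the press alone.

Things in the scene. Friction and masses are not known exactly. Their poses are not given: they have to be found in the camera images.
- press: Fixed clamp on a dark steel base plate 260 x 250 mm, 6 mm thick, on four 26 mm feet over a wooden batten. Origin: under its centre, on the bench top; x points away from the robot along the channel (push direction), y left, z up. Channel on the left (y = +65 mm), guard box on the right (y = -65 mm); clamp arm and lever turn together on a shaft at the far end (x = 92 mm, 72 mm high).
- channel_stop (a point): Point on the near face of the channel's stop (20 mm high bar), mid-width, at the plate's top, 32 mm above the bench; at x = 55, y = 65 mm of the press; axes as the press. Two aluminium rails 10 mm high (x = -46 to 55 mm, flared at the near end) make the channel, 39 mm wide.
- work_center (a point): Centre of the loose pine strip, 35 x 120 x 15 mm, about 35 g, flat on the plate in the channel, top 47 mm above the bench; its y axis (either way) is its length, along the channel. At first pulled out 30 to 60 mm towards the robot. Home: far end at the stop, centre 60 mm short of channel_stop, near end 19 mm out of the rails. It slides freely, 2 mm play each side.
- guard: Grey sheet-steel guard box, fixed to the press, must not be touched: x = -35 to 75 mm, y = -122 to -8 mm of the press, walls 3 mm, flat top 101 mm above the bench; the dark vent slots are not open. Origin and axes as the press.
- window (a point): Centre of the rectangular window in the guard's top, at its upper face (101 mm above the bench), at x = 17, y = -65 mm of the press; the opening measures 80 mm along the press's x and 90 mm along its y. Axes as the press.
- paddle_top (a point): Centre of the ribbed rubber top of the lever's paddle (44 x 42 mm), right under the window; moves with the lever. At rest 92 mm above the bench (9 mm below the window), sloping up towards the robot by 0.21 rad; at the lower stop 69 mm above the bench, sloping down by 0.09 rad; it shifts sideways by under 4 mm.
- lever (a joint): Lever angle in rad: 0 at rest (up), 0.30 at the lower stop; grows as the paddle is pressed down, springs back when let go. The pad meets the strip at about 0.18; pressing at the paddle takes about 2 N at first and 13 to 15 N at the lower stop.
- clamp_pad: Round rubber pad, 22 mm across, on a sprung stem under the grey clamp arm, over the channel at x = 32 mm of the press, 11 mm above the strip at rest. The arm's near end is at x = 20 mm, its top about 96 mm above the bench.
- spare: Loose small pine block 18 x 45 x 18 mm on the near right part of the plate, in front of the guard. Leave alone. Origin under its centre.
- sander: Loose cork sanding block 61 x 105 x 31 mm on the bench to the right and in front of the press. Leave alone. Origin under its centre.
- driver: Loose screwdriver with red handle, 195 mm long and 25 mm thick, on the bench to the left of the press. Leave alone. Origin under its centre.

How it is judged:
By the outcome, as a careful person would: the job done as asked, in the order asked, and still so for the second after the job is handed in, while the arm keeps its last pose, push and grip.
It also fails if it takes over 40 s, if anything falls off the work surface, if the arm or the gripper's body presses on something with over 40 N, if the wrist force passes 120 N, or if a joint passes its speed limit or range.

## Working session

There is one attempt and no reset: what is moved stays moved. The work goes in short steps, Python scripts to look and compute and a tool call to move; the robot and the scene stay as the last step left them, time stands still between calls to the robot, and variables do not carry over. Pictures are saved under pics/ and viewed, and the job is handed in when it is done.

Besides the shell and the picture viewer there is one more tool, called after "Call:" as name(argument=value, ...), one argument or row to a line, values as JSON. servo_tool: Moves the arm, as the interface text tells. Its arguments: {"type":"object","properties":{"motion":{"type":"array","items":{"type":"array","items":{"type":"array","items":{"type":"number"}}}},"jaw":{"type":"number"},"force":{"type":"number"}},"required":["motion"]}

```bash
mkdir -p pics
cat > h.py <<'E'
import numpy as np,cv2
from workcell import status,cams,order,manip
def cam(n,save=None):
    c=cams.camera(n); im=np.array(c["color"])
    if save: cv2.imwrite('pics/'+save,im[:,:,::-1])
    c["f"]=im.shape[0]/2/np.tan(np.radians(c["vertical_fov"])/2); return c
def plane(c,u,v,z):
    E=np.array(c["extrinsics"]); d=E[:3,:3]@np.array([(u-c["cx"])/c["f"],(v-c["cy"])/c["f"],1]); o=E[:3,3]
    return o+d*(z-o[2])/d[2]
def proj(c,p):
    E=np.array(c["extrinsics"]); q=E[:3,:3].T@(np.array(p)-E[:3,3]); return c["cx"]+c["f"]*q[0]/q[2],c["cy"]+c["f"]*q[1]/q[2]
E
python3 - <<'E'
from h import *
for n in("side","top","wrist"):
    c=cam(n,n+"0.png"); print(n,c["vertical_fov"],c["cx"],c["cy"],np.round(c["extrinsics"],3).tolist(), [k for k in c])
o=status.get_obs(); print(o, manip.nose_length)
E
```

```text
side 51.297718579531804 254.45203516903555 193.29989381053096 [[1.0, 0.002, 0.017, 0.535], [-0.014, -0.541, 0.841, -0.96], [0.011, -0.841, -0.541, 0.736], [0.0, 0.0, 0.0, 1.0]] ['color', 'vertical_fov', 'cx', 'cy', 'extrinsics', 'f']
top 43.09888296909429 263.5835286540262 200.7364863996372 [[0.047, -0.974, 0.222, 0.265], [-0.999, -0.047, 0.006, 0.039], [0.005, -0.222, -0.975, 1.362], [0.0, 0.0, 0.0, 1.0]] ['color', 'vertical_fov', 'cx', 'cy', 'extrinsics', 'f']
wrist 66.1128130653332 258.2708313443497 194.68051019080934 [[0.358, -0.9, -0.249, 0.286], [-0.934, -0.346, -0.094, -0.56], [-0.002, 0.266, -0.964, 0.372], [0.0, 0.0, 0.0, 1.0]] ['color', 'vertical_fov', 'cx', 'cy', 'extrinsics', 'f']
{'clock': 0.15, 'joint_pos': array([ 1.18338592,  0.33275819, -0.06469146,  1.46073105,  0.0215817 ,
        1.3499179 , -0.08852664]), 'joint_velocities': array([ 1.67844057e-03, -1.94428425e-03, -1.55573263e-03, -3.75558382e-03,
       -8.00490288e-04, -9.17192638e-05, -5.16547588e-05]), 'tau': array([ 4.83711719e-04, -6.25827742e+01,  4.86787967e-02, -3.91852856e+01,
        1.61599705e-02,  7.43928918e-03,  1.93202851e-06]), 'position': array([ 0.22295641, -0.58378277,  0.40408719]), 'ee_rot': array([ 8.23635549e-01, -5.67119185e-01, -4.70396227e-04, -3.04011550e-04]), 'ft_force': array([ 0.62295852,  0.12268464, -0.46507956]), 'torque': array([-0.04128469, -0.02490866,  0.05130463]), 'grip_width': 0.9999070483329552} 0.1734
```

View pics/top0.png

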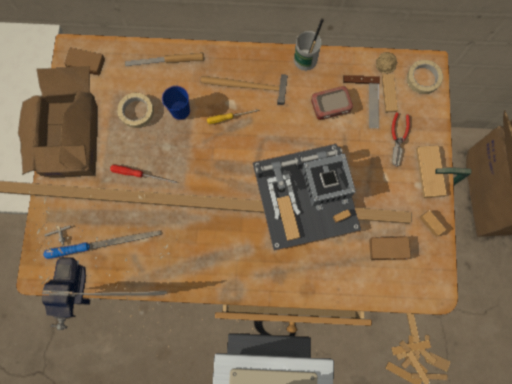

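View pics/side0.png

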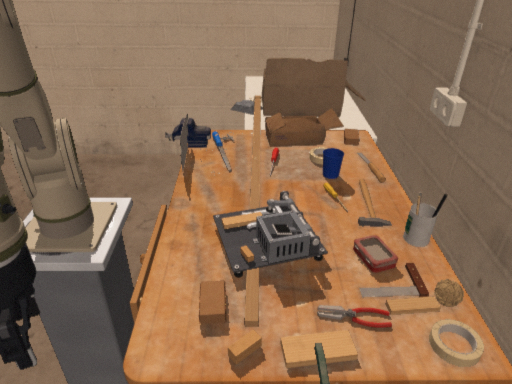

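The top picture shows the press around (307,197), turned a little, with the strip around (288,215) and the guard window around (330,178). The side picture shows the press around (268,238). I'll enlarge both.

Run:
```python
import cv2
a=cv2.imread('pics/top0.png')[135:260,240:370]; cv2.imwrite('pics/topz.png',cv2.resize(a,None,fx=4.6,fy=4.6,interpolation=cv2.INTER_CUBIC))
a=cv2.imread('pics/side0.png')[180:285,205:335]; cv2.imwrite('pics/sidez.png',cv2.resize(a,None,fx=5.5,fy=5.5,interpolation=cv2.INTER_CUBIC))
```

```text
(no output)
```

View pics/topz.png

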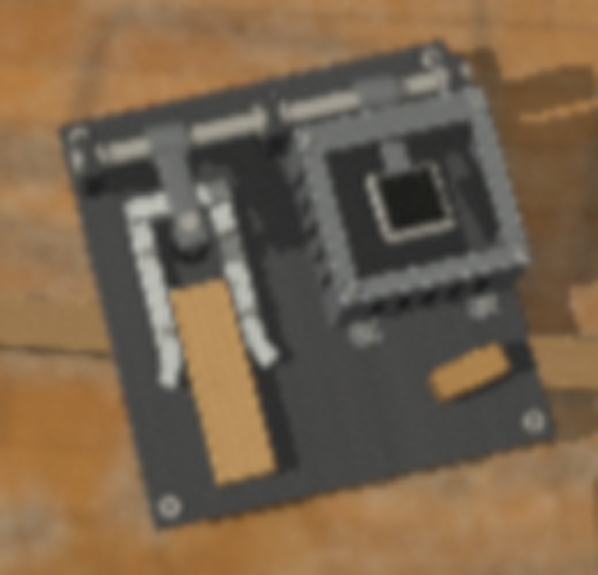

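View pics/sidez.png

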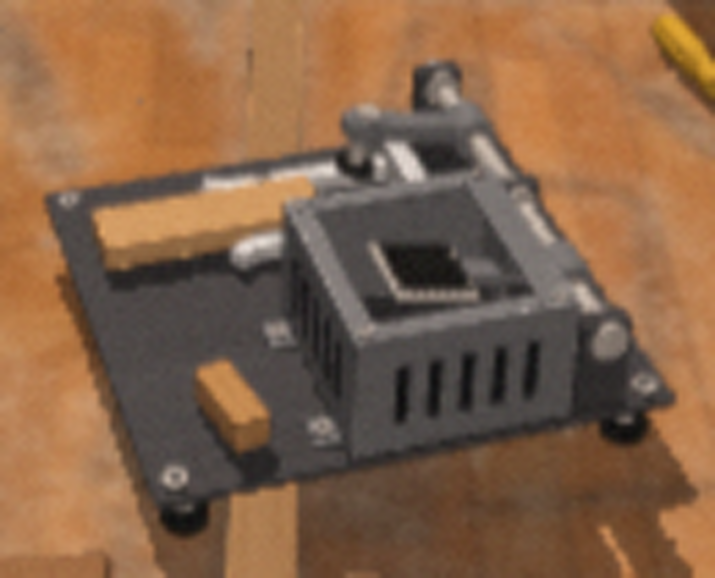

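The enlarged top view gives the plate corners at (62,130), (442,42), (552,435) and (157,528). The strip's near end runs (215,485)-(277,470), and the paddle is at about (412,200). I'll convert these to world points and check the sizes.

Run:
```python
from h import *
c=cams.camera("top"); im=np.array(c["color"]); c["f"]=192/np.tan(np.radians(c["vertical_fov"])/2)
T=lambda x,y,z: plane(c,(x+.5)/4.6-.5+240,(y+.5)/4.6-.5+135,z)
P=[T(x,y,.032)[:2] for x,y in[(62,130),(442,42),(552,435),(157,528)]]
print("plate",np.round(P,4).tolist(),[round(np.linalg.norm(P[i]-P[(i+1)%4]),4) for i in range(4)],"ctr",np.mean(P,0))
fx=(P[0]-P[3]+P[1]-P[2]); yaw=np.arctan2(fx[1],fx[0]); fy=P[0]-P[1]+P[3]-P[2]; print("yaw",yaw,np.arctan2(-fy[0],fy[1]))
ctr=np.mean(P,0); R=np.array([[np.cos(yaw),-np.sin(yaw)],[np.sin(yaw),np.cos(yaw)]])
loc=lambda p:np.round(R.T@(p[:2]-ctr)*1000,1)
print("guard",[loc(T(x,y,.101)) for x,y in[(300,140),(482,92),(527,262),(345,310)]])
print("win",[loc(T(x,y,.101)) for x,y in[(328,155),(468,124),(498,252),(356,290)]])
print("screws",[loc(T(x,y,.033)) for x,y in[(78,140),(431,58),(533,422),(169,507)]])
print("paddle",loc(T(412,200,.092)))
# mask strip
hsv=cv2.cvtColor(im,cv2.COLOR_RGB2HSV); sub=hsv[135:260,240:370]
m=cv2.inRange(sub,(8,90,110),(25,255,255)); n,l,s,ce=cv2.connectedComponentsWithStats(m)
for i in range(1,n):
    if s[i,4]>40:
        pts=np.argwhere(l==i)[:,::-1].astype(np.float32); print(s[i].tolist(),ce[i],cv2.minAreaRect(pts), loc(plane(c,ce[i][0]+240,ce[i][1]+135,.047)))
print("strip",[loc(T(x,y,.047)) for x,y in[(215,485),(277,470),(225,278),(170,290)]])
# side cam check
s=cams.camera("side"); s["f"]=192/np.tan(np.radians(s["vertical_fov"])/2)
S=lambda x,y,z: plane(s,(x+.5)/5.5-.5+205,(y+.5)/5.5-.5+180,z)
print("side near-left,near-right,far-right screws",[loc(S(x,y,.033)) for x,y in[(68,200),(175,477),(645,383)]])
print("side guard near-left, near-right,far-right",[loc(S(x,y,.101)) for x,y in[(283,205),(355,340),(578,300)]])
```

```text
plate [[0.6776, 0.082], [0.7466, -0.153], [0.5002, -0.2227], [0.4328, 0.0126]] [np.float64(0.245), np.float64(0.2561), np.float64(0.2448), np.float64(0.2544)] ctr [ 0.58930526 -0.07027851]
yaw 0.2758061462210533 0.2823192019703064
guard [array([67.6, -8.9]), array([  72. , -121.1]), array([ -33.9, -119.3]), array([-37.7,  -9.1])]
win [array([ 55. , -22.6]), array([  54.8, -107.8]), array([ -24.3, -104.5]), array([-27.6, -18.2])]
screws [array([117.6, 114.3]), array([ 119.9, -112.8]), array([-117.1, -113.1]), array([-117.5,  112.6])]
paddle [ 19.5 -65.6]
[0, 0, 130, 125, 6828] [52.39557704 64.34329233] ((64.5, 62.0), (124.0, 129.0), 90.0) [-5.9 40.5]
[112, 33, 14, 11, 107] [118.44859813  37.98130841] ((118.5, 38.0), (10.0, 13.0), 90.0) [  26.  -158.8]
[37, 61, 23, 44, 573] [47.86736475 82.86387435] ((47.76470947265625, 82.55882263183594), (43.656410217285156, 13.339458465576172), 75.96376037597656) [-53.9  65.2]
[115, 60, 15, 25, 234] [123.9017094   74.52564103] ((122.0, 72.0), (24.0, 14.0), 90.0) [ -78.7 -145.3]
[93, 75, 17, 12, 120] [101.325  80.325] ((101.40000915527344, 80.30001068115234), (7.155416965484619, 16.54690170288086), 63.43495178222656) [-80.3 -80.1]
strip [array([-112.7,   83.8]), array([-112.3,   45.9]), array([ 8.4, 48. ]), array([ 8.7, 82.2])]
side near-left,near-right,far-right screws [array([-118.3,  113.3]), array([-116.3, -111.8]), array([ 119.8, -110.7])]
side guard near-left, near-right,far-right [array([-35.2, -11.6]), array([ -33.7, -118.7]), array([  74.4, -119.5])]
```

Sizes and heights agree: guard, window and screws land within about 3 mm of the given values, and the side view agrees to about 1 mm. The press is at about (0.590, -0.070) with yaw 0.279. The strip's near end is at press x of about -113 mm, so it needs about 48 mm of push. Next I need a move helper.

```bash
cat >> h.py <<'E'
from scipy.spatial.transform import Rotation as Ro
C=np.array([.590,-.070]);Y=.279
RP=np.array([[np.cos(Y),-np.sin(Y)],[np.sin(Y),np.cos(Y)]])
def go(px,py,ztip):
    """total shift/turn in tool units to put the shut tip at press px,py (mm), height ztip (mm)"""
    o=status.get_obs(); R=Ro.from_quat(o["ee_rot"])
    w=np.r_[C+RP@np.array([px,py])/1000, ztip/1000+.1734]
    xt=np.r_[-RP[:,1],0]; zt=np.array([0,0,-1.]); Rt=Ro.from_matrix(np.c_[xt,np.cross(zt,xt),zt])
    print("clock",round(o["clock"],2),"tip press mm",np.round(RP.T@(o["position"][:2]-C)*1000,1),"z",round((o["position"][2]-.1734)*1000,1),"F",np.round(o["ft_force"],1),"gw",round(o["grip_width"],2),"\n shift",np.round(R.inv().apply(w-o["position"])/.05,2),"turn",np.round(np.degrees((R.inv()*Rt).as_rotvec())/5,2), "j",np.round(o["joint_pos"],2))
E
python3 -c "
from h import *
go(-150,65,120)"
```

```text
clock 0.25 tip press mm [-494.4 -392.9] z 230.9 F [-0.  -0.5  0.6] gw 1.0 
 shift [-8.53 -7.65  2.22] turn [0.   0.01 0.98] j [ 1.18  0.33 -0.06  1.46  0.02  1.35 -0.09]
```

Call:
servo_tool(
  motion=[
    [[-0.65, -0.6, 0, 0, 0, 0.1], [-0.65, -0.6, 0, 0, 0, 0.1], [-0.65, -0.6, 0, 0, 0, 0.1], [-0.65, -0.6, 0, 0, 0, 0.1], [-0.65, -0.6, 0, 0, 0, 0.1], [-0.65, -0.6, 0, 0, 0, 0.1], [-0.65, -0.6, 0, 0, 0, 0.1], [-0.65, -0.6, 0, 0, 0, 0.1]],
  ],
  jaw=255,
)

```text
clock: 1.05
position: [0.3658, -0.2528, 0.402]
ee_rot: [0.799, -0.601, -0.001, 0.001]
ft_force: [0.4, 0.5, -0.8]
grip_width: -0.002
```

```bash
python3 -c "
from h import *
go(-150,65,120)"
```

```text
clock 1.05 tip press mm [-265.8 -114. ] z 228.6 F [ 0.4  0.5 -0.8] gw -0.0 
 shift [-3.57 -2.33  2.16] turn [ 0.04 -0.    0.03] j [ 0.86 -0.05 -0.34  1.9  -0.01  1.29 -0.77]
```

Call:
servo_tool(
  motion=[
    [[-0.6, -0.4, 0.2, 0, 0, 0], [-0.6, -0.4, 0.3, 0, 0, 0], [-0.6, -0.4, 0.3, 0, 0, 0], [-0.6, -0.4, 0.4, 0, 0, 0], [-0.6, -0.4, 0.4, 0, 0, 0], [-0.5, -0.3, 0.4, 0, 0, 0]],
  ],
)

```text
clock: 1.65
position: [0.4303, -0.0421, 0.3021]
ee_rot: [0.8, -0.6, 0.004, 0.001]
ft_force: [0.0, -0.3, 0.5]
grip_width: 0.0
```

```bash
python3 -c "
from h import *
go(-150,65,37)"
```

```text
clock 1.65 tip press mm [-145.8   70.8] z 128.7 F [ 0.  -0.3  0.5] gw 0.0 
 shift [0.1  0.09 1.83] turn [-0.05 -0.09  0.06] j [ 0.62  0.03 -0.63  2.04  0.03  1.07 -1.31]
```

Call:
servo_tool(
  motion=[
    [[0.1, 0.15, 0.5, 0, -0.1, 0.1], [0, 0, 0.6, 0, 0, 0], [0, 0, 0.5, 0, 0, 0], [0, 0, 0.2, 0, 0, 0], [0, 0, 0, 0, 0, 0]],
  ],
)

```text
clock: 2.15
position: [0.4249, -0.0437, 0.208]
ee_rot: [0.8, -0.6, -0.0, -0.003]
ft_force: [-0.3, 0.5, 0.2]
grip_width: 0.001
```

```bash
python3 -c "
from h import *
go(-150,65,37)
c=cam('wrist','w1.png');cam('top','t1.png');cam('side','s1.png')
import cv2
a=cv2.imread('pics/top0.png')
t=cv2.resize(cv2.imread('pics/t1.png')[135:260,240:370],None,fx=3,fy=3);s=cv2.resize(cv2.imread('pics/s1.png')[160:285,195:325],None,fx=3,fy=3)
cv2.imwrite('pics/ts1.png',cv2.hconcat([t,s]))"
```

```text
clock 2.15 tip press mm [-151.4   70.8] z 34.6 F [-0.3  0.5  0.2] gw 0.0 
 shift [ 0.12 -0.03 -0.05] turn [-0.05  0.04  0.06] j [ 0.59  0.18 -0.62  2.14  0.13  0.86 -1.4 ]
```

View pics/ts1.png

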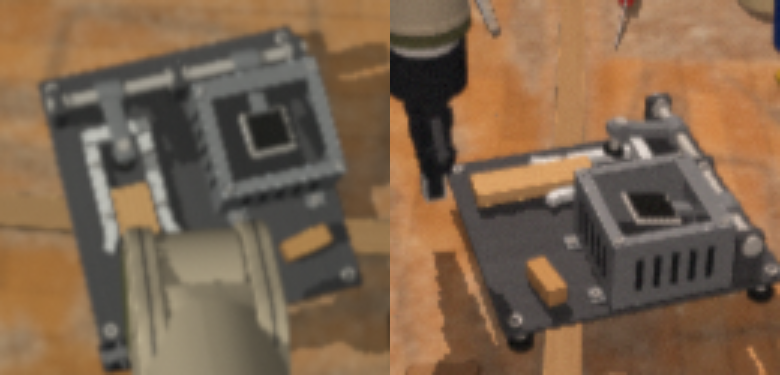

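View pics/w1.png

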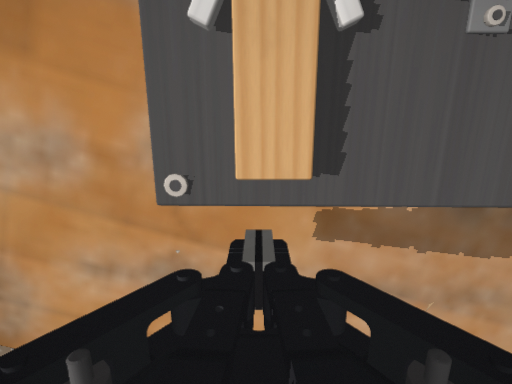

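The wrist picture shows the strip's near end at row 179, columns 235-313, square to the tool. The fingertip, at column 259, is about 6 mm too far left, as the pose reading also says. I'll shift right and raise slightly before pushing.

Call:
servo_tool(
  motion=[
    [[0.12, 0, -0.08, 0, 0, 0], [0, 0, 0, 0, 0, 0], [0, 0, 0, 0, 0, 0]],
  ],
)

```text
clock: 2.6
position: [0.4288, -0.0507, 0.2169]
ee_rot: [0.8, -0.6, 0.004, -0.004]
ft_force: [0.1, 0.1, -0.3]
grip_width: 0.002
```

```bash
python3 -c "
from h import *
go(-76,65,38)
c=cam('wrist','w2.png')
hsv=cv2.cvtColor(np.array(c['color']),cv2.COLOR_RGB2HSV)
E=np.array(c['extrinsics'])
for u,v in [(235,179),(313,179)]:
  p=plane(c,u,v,.047); print(RP.T@(p[:2]-C)*1000)
"
```

```text
clock 2.6 tip press mm [-149.6   63. ] z 43.5 F [ 0.1  0.1 -0.3] gw 0.0 
 shift [-0.03 -1.47  0.13] turn [-0.13 -0.02  0.05] j [ 0.6   0.17 -0.61  2.13  0.13  0.87 -1.38]
[-111.09634651   73.8754229 ]
[-110.89866857   36.39781616]
```

View pics/w2.png

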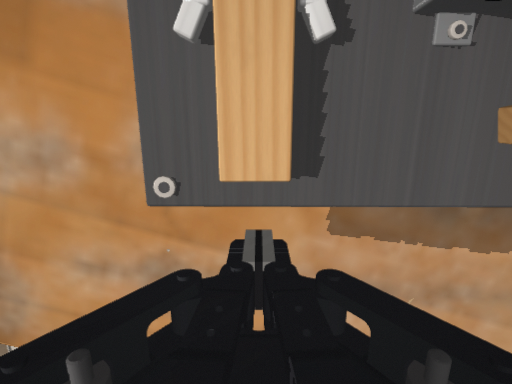

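The picture shows the finger (column 259) now lined up with the strip (columns 219-291). The tip is 43 mm high, so I'll lower it a little.

Call:
servo_tool(
  motion=[
    [[-0.02, -0.2, 0.06, 0, 0, 0], [0, -0.1, 0.0, 0, 0, 0], [0, 0, 0, 0, 0, 0]],
  ],
)

```text
clock: 2.95
position: [0.4445, -0.0451, 0.2142]
ee_rot: [0.8, -0.6, 0.005, -0.004]
ft_force: [-0.3, 0.7, 0.5]
grip_width: 0.002
```

```bash
python3 -c "
from h import *
go(-76,65,39)"
```

```text
clock 2.95 tip press mm [-133.   64.] z 40.8 F [-0.3  0.7  0.5] gw 0.0 
 shift [-0.02 -1.14  0.05] turn [-0.14 -0.03  0.04] j [ 0.58  0.21 -0.61  2.09  0.15  0.87 -1.41]
```

Call:
servo_tool(
  motion=[
    [[0, -0.2, 0.03, 0, 0, 0], [0, -0.2, 0, 0, 0, 0], [0, -0.2, 0, 0, 0, 0], [0, -0.1, 0, 0, 0, 0], [0, 0, 0, 0, 0, 0]],
  ],
)

```text
clock: 3.45
position: [0.4817, -0.0338, 0.2125]
ee_rot: [0.8, -0.6, 0.004, -0.004]
ft_force: [0.3, -0.1, -0.0]
grip_width: -0.003
```

```bash
python3 -c "
from h import *
go(-76,65,39)
cam('wrist','w3.png')"
```

```text
clock 3.45 tip press mm [-94.2  64.6] z 39.1 F [ 0.3 -0.1 -0. ] gw -0.0 
 shift [-0.01 -0.36  0.01] turn [-0.13 -0.01  0.05] j [ 0.53  0.29 -0.6   2.01  0.21  0.89 -1.48]
```

View pics/w3.png

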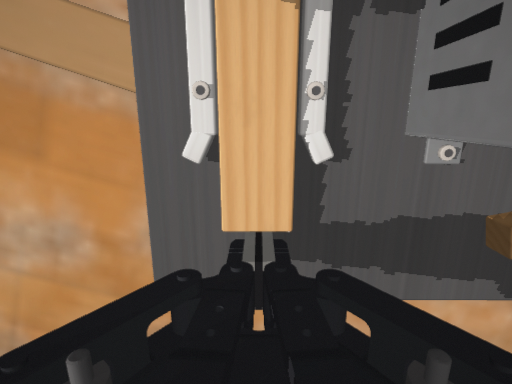

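The strip is moving straight along the rails, with its near end at row 231. I'll keep pushing.

Call:
servo_tool(
  motion=[
    [[0, -0.12, 0, 0, 0, 0], [0, -0.1, 0, 0, 0, 0], [0, -0.06, 0, 0, 0, 0], [0, 0, 0, 0, 0, 0]],
  ],
)

```text
clock: 3.9
position: [0.4955, -0.03, 0.2126]
ee_rot: [0.8, -0.6, 0.004, -0.004]
ft_force: [0.5, -0.3, -0.3]
grip_width: 0.001
```

```bash
python3 -c "
from h import *
go(-76,65,39)"
```

```text
clock 3.9 tip press mm [-79.9  64.5] z 39.2 F [ 0.5 -0.3 -0.3] gw 0.0 
 shift [-0.01 -0.08  0.01] turn [-0.13 -0.02  0.04] j [ 0.51  0.32 -0.6   1.97  0.22  0.91 -1.5 ]
```

Call:
servo_tool(
  motion=[
    [[0, -0.08, 0, 0, 0, 0], [0, -0.06, 0, 0, 0, 0], [0, -0.06, 0, 0, 0, 0]],
  ],
)

```text
clock: 4.2
position: [0.5006, -0.0289, 0.2108]
ee_rot: [0.799, -0.601, -0.002, 0.003]
ft_force: [-13.3, -2.6, 8.5]
grip_width: 0.001
```

```bash
python3 -c "
from h import *
go(-76,65,39)"
```

```text
clock 4.2 tip press mm [-74.6  64.1] z 37.4 F [-13.3  -2.6   8.5] gw 0.0 
 shift [-0.02  0.03 -0.03] turn [ 0.08 -0.01  0.02] j [ 0.49  0.33 -0.59  1.96  0.23  0.93 -1.51]
```

The push force rose to about 14 N with the tip at x = -74.6. That puts the near end at about -65, where it should be at home. I'll look, then back off.

```bash
python3 -c "
from h import *
cam('wrist','w4.png');cam('side','s4.png')
s=cv2.resize(cv2.imread('pics/s4.png')[160:285,195:335],None,fx=5,fy=5);cv2.imwrite('pics/s4z.png',s)
go(-76,65,39)"
```

```text
clock 4.3 tip press mm [-74.6  64.1] z 37.3 F [-11.9  -3.2   8. ] gw 0.0 
 shift [-0.02  0.03 -0.03] turn [ 0.08 -0.01  0.02] j [ 0.49  0.33 -0.59  1.96  0.24  0.93 -1.51]
```

View pics/w4.png

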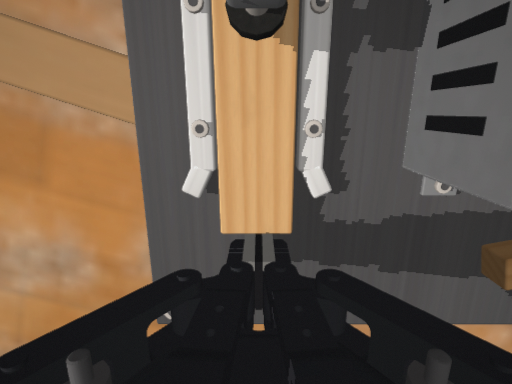

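View pics/s4z.png

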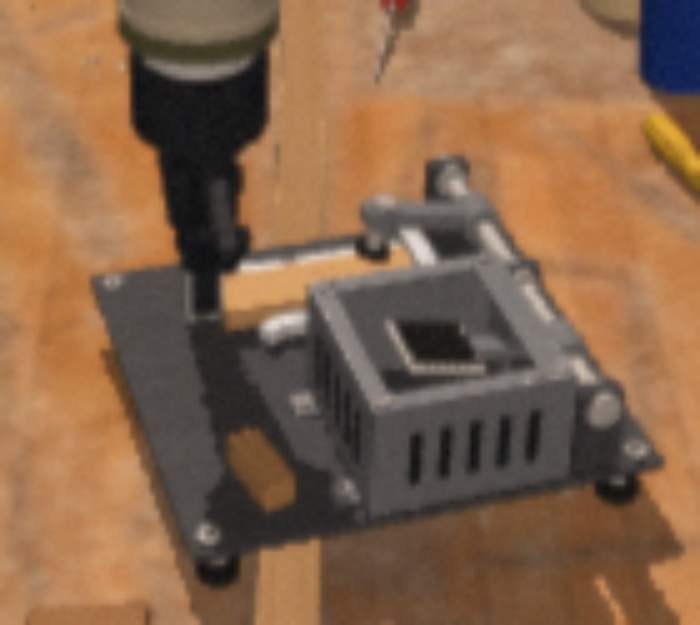

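The strip end sits at row 233 and the flare tips at row 196. That is about 18 mm out of the rails, so with the force reading the strip is home. I'll back off, then lift.

Call:
servo_tool(
  motion=[
    [[0, 0.2, -0.03, 0, 0, 0], [0, 0.3, 0, 0, 0, 0], [0, 0.1, -0.5, 0, 0, 0], [0, 0, -0.8, 0, 0, 0], [0, 0, -0.8, 0, 0, 0], [0, 0, -0.4, 0, 0, 0], [0, 0, 0, 0, 0, 0]],
  ],
)

```text
clock: 5.0
position: [0.4688, -0.0376, 0.3414]
ee_rot: [0.799, -0.601, -0.002, 0.003]
ft_force: [-0.5, -1.1, -1.4]
grip_width: 0.003
```

```bash
python3 -c "
from h import *
cam('wrist','w5.png')
go(19,-65,150)"
```

```text
clock 5.05 tip press mm [-107.8   64.6] z 166.7 F [-0.6  0.5  1.2] gw -0.0 
 shift [ 2.6  -2.53  0.31] turn [0.11 0.   0.02] j [ 0.6   0.09 -0.63  1.91  0.06  1.17 -1.35]
```

View pics/w5.png

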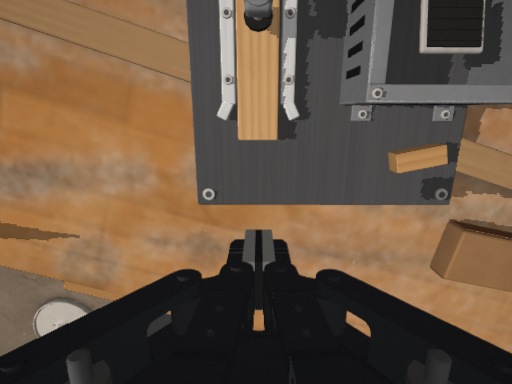

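The strip has stayed home, with its near end at row 139. Now I'll move above the window.

Call:
servo_tool(
  motion=[
    [[0.5, -0.5, 0, 0, 0, 0], [0.5, -0.5, 0, 0, 0, 0], [0.5, -0.5, 0, 0, 0, 0], [0.4, -0.4, 0, 0, 0, 0], [0.3, -0.3, 0, 0.1, 0, 0], [0.1, -0.1, 0, 0, 0, 0], [0, 0, 0, 0, 0, 0]],
  ],
)

```text
clock: 5.75
position: [0.6129, -0.1185, 0.3278]
ee_rot: [0.8, -0.601, -0.005, 0.003]
ft_force: [-0.0, 1.2, -0.4]
grip_width: -0.0
```

```bash
python3 -c "
from h import *
cam('wrist','w6.png');cam('side','s6.png')
s=cv2.resize(cv2.imread('pics/s6.png')[160:285,195:335],None,fx=5,fy=5);cv2.imwrite('pics/s6z.png',s)
go(17,-65,120)"
```

```text
clock 5.85 tip press mm [  8.2 -52.1] z 155.1 F [-0.8 -0.5 -0.1] gw -0.0 
 shift [ 0.26 -0.18  0.7 ] turn [0.12 0.03 0.05] j [ 0.54  0.44 -0.56  1.53  0.24  1.25 -1.34]
```

View pics/w6.png

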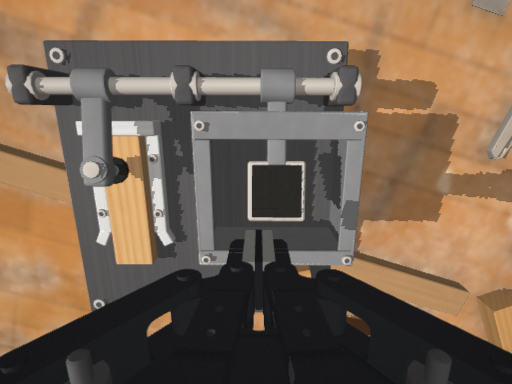

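View pics/s6z.png

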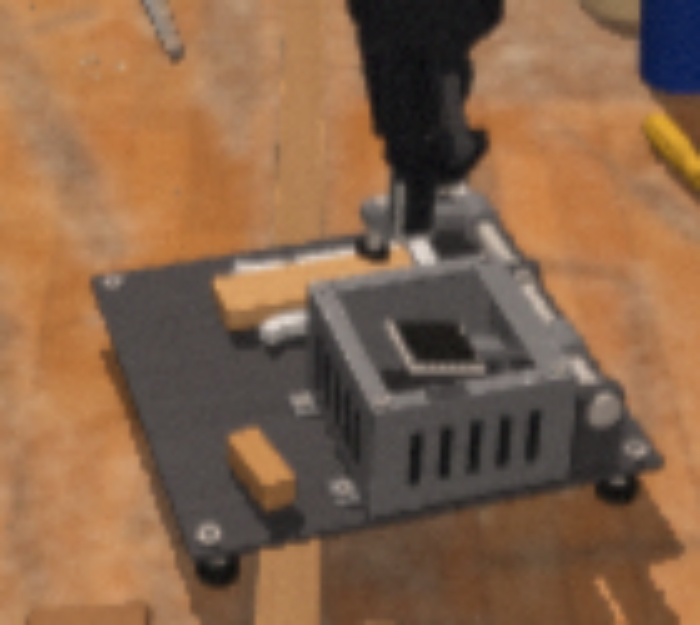

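The wrist picture shows the strip's far end against the stop, with no gap. The guard's outer corners are at (191,112) and (367,112), and the paddle is centred at about (276,191). I'll check these against my frame.

Call:
servo_tool(
  motion=[
    [[0.24, -0.16, 0.2, 0.1, 0, 0], [0, 0, 0.2, 0, 0, 0], [0, 0, 0, 0, 0, 0]],
  ],
)

```text
clock: 6.15
position: [0.6212, -0.1246, 0.3082]
ee_rot: [0.801, -0.599, -0.002, 0.0]
ft_force: [-0.4, 0.1, -0.1]
grip_width: 0.003
```

```bash
python3 -c "
from h import *
c=cam('wrist','w7.png')
go(17,-65,100)
np.save('E.npy',np.array(c['extrinsics']))
"
```

```text
clock 6.2 tip press mm [ 15.1 -61.3] z 135.6 F [-0.8 -0.  -0.7] gw 0.0 
 shift [ 0.08 -0.04  0.71] turn [0.02 0.03 0.08] j [ 0.54  0.48 -0.55  1.53  0.26  1.21 -1.33]
```

View pics/w7.png

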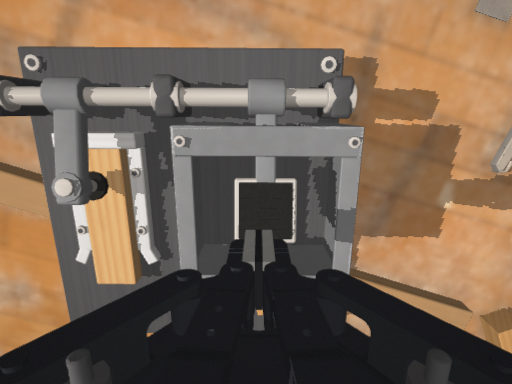

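```bash
python3 -c "
from h import *
c=cams.camera('wrist');c['f']=192/np.tan(np.radians(c['vertical_fov'])/2)
L=lambda u,v,z:np.round(RP.T@(plane(c,u,v,z)[:2]-C)*1000,1)
print('guard far corners',L(171,127,.101),L(363,127,.101),'window far corners',L(191,157,.101),L(343,157,.101))
print('paddle far edge',L(237,180,.087),L(296,180,.087),'mid',L(266,210,.092))
go(17,-65,105)"
```

```text
guard far corners [73.8 -9.7] [  74.8 -121.6] window far corners [ 56.4 -20.4] [  57.2 -111.4]
paddle far edge [ 39.3 -46.8] [ 39.7 -85.7] mid [ 20.3 -66.1]
clock 6.25 tip press mm [ 15.3 -61.5] z 136.2 F [ 0.5 -0.3  0.6] gw -0.0 
 shift [ 0.07 -0.03  0.62] turn [0.01 0.02 0.08] j [ 0.54  0.48 -0.55  1.53  0.26  1.21 -1.33]
```

All measurements agree within about 1 mm. Now I'll descend into the window.

Call:
servo_tool(
  motion=[
    [[0.07, -0.03, 0.2, 0, 0, 0], [0, 0, 0.3, 0, 0, 0], [0, 0, 0.1, 0, 0, 0], [0, 0, 0, 0, 0, 0]],
  ],
)

```text
clock: 6.65
position: [0.6237, -0.1272, 0.278]
ee_rot: [0.801, -0.599, -0.0, -0.0]
ft_force: [-0.4, 0.1, -1.0]
grip_width: 0.003
```

```bash
python3 -c "
from h import *
go(18,-65,68)"
```

```text
clock 6.65 tip press mm [ 16.7 -64.2] z 104.6 F [-0.4  0.1 -1. ] gw 0.0 
 shift [ 0.02 -0.03  0.73] turn [0.   0.01 0.09] j [ 0.54  0.51 -0.54  1.55  0.28  1.16 -1.34]
```

Call:
servo_tool(
  motion=[
    [[0.02, -0.03, 0.15, 0, 0, 0], [0, 0, 0.15, 0, 0, 0], [0, 0, 0.15, 0, 0, 0], [0, 0, 0.1, 0, 0, 0], [0, 0, 0.05, 0, 0, 0]],
  ],
)

```text
clock: 7.15
position: [0.6257, -0.1278, 0.2468]
ee_rot: [0.801, -0.599, -0.0, -0.0]
ft_force: [-5.9, 0.4, 12.7]
grip_width: 0.005
```

```bash
python3 -c "
from h import *
go(18,-65,68)"
```

```text
clock 7.15 tip press mm [ 18.4 -65.4] z 73.4 F [-5.9  0.4 12.7] gw 0.0 
 shift [-0.01  0.01  0.11] turn [0.   0.   0.08] j [ 0.53  0.55 -0.53  1.57  0.3   1.11 -1.36]
```

Call:
servo_tool(
  motion=[
    [[0, 0, 0.1, 0, 0, 0], [0, 0, 0.08, 0, 0, 0]],
  ],
)

```text
clock: 7.35
position: [0.626, -0.1276, 0.2419]
ee_rot: [0.801, -0.599, 0.001, 0.0]
ft_force: [-22.0, 0.7, 47.1]
grip_width: -0.0
```

```bash
python3 -c "
from h import *
go(18,-65,68)"
```

```text
clock 7.35 tip press mm [ 18.7 -65.3] z 68.5 F [-22.    0.7  47.1] gw -0.0 
 shift [-0.01  0.01  0.01] turn [ 0.   -0.02  0.08] j [ 0.53  0.55 -0.53  1.57  0.3   1.1  -1.36]
```

The paddle is at its lower stop, 68.5 mm high, but 47 N is more than needed. I'll ease off while staying down.

Call:
servo_tool(
  motion=[
    [[0, 0, 0.04, 0, 0, 0], [0, 0, 0.04, 0, 0, 0]],
  ],
)

```text
clock: 7.55
position: [0.6258, -0.1273, 0.2431]
ee_rot: [0.801, -0.599, 0.001, 0.001]
ft_force: [-10.4, 0.4, 18.5]
grip_width: 0.002
```

```bash
python3 -c "
from h import *
cam('wrist','w8.png');cam('side','s8.png');cam('top','t8.png')
t=cv2.resize(cv2.imread('pics/t8.png')[135:260,240:370],None,fx=3,fy=3);s=cv2.resize(cv2.imread('pics/s8.png')[160:285,195:325],None,fx=3,fy=3)
cv2.imwrite('pics/ts8.png',cv2.hconcat([t,s]))
go(18,-65,68)"
```

```text
clock 7.7 tip press mm [ 18.6 -64.9] z 69.5 F [-13.3   0.7  22.8] gw 0.0 
 shift [0.   0.01 0.03] turn [ 0.01 -0.04  0.08] j [ 0.52  0.55 -0.53  1.57  0.3   1.1  -1.36]
```

View pics/w8.png

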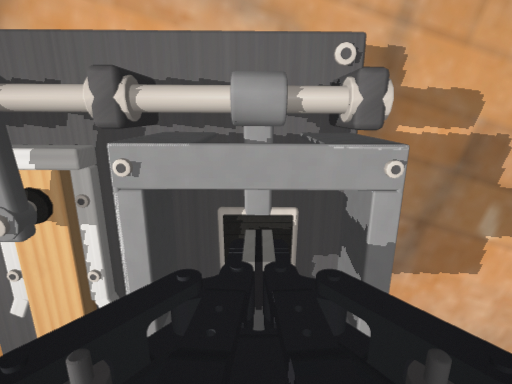

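View pics/ts8.png

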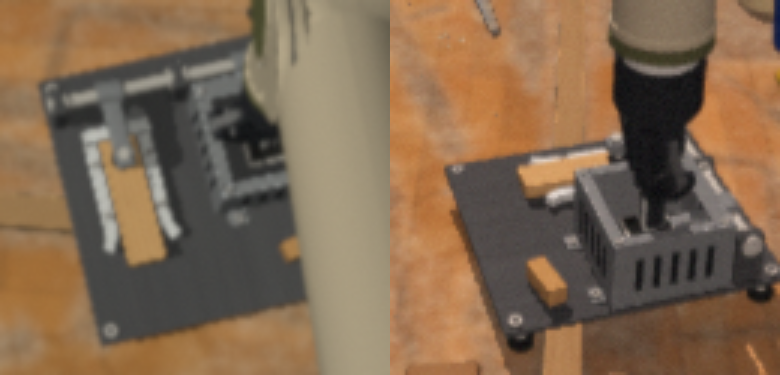

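The fingers stand well inside the window, clear of the guard's edges. The strip is home, with the pad on it, and spare is in place. The force is 23 N against the 15 N needed, and I'll add a little margin.

Call:
servo_tool(
  motion=[
    [[0, 0, 0.05, 0, 0, 0], [0, 0, 0.05, 0, 0, 0], [0, 0, 0.05, 0, 0, 0]],
  ],
)

```text
clock: 8.0
position: [0.6257, -0.1267, 0.2427]
ee_rot: [0.8, -0.599, 0.002, 0.002]
ft_force: [-13.9, 1.0, 25.0]
grip_width: -0.002
```

```bash
python3 -c "
from h import *
go(18,-65,68)
cam('side','s9.png')
go(18,-65,68)
cv2.imwrite('pics/s9z.png',cv2.resize(cv2.imread('pics/s9.png')[180:260,225:335],None,fx=6,fy=6))"
```

```text
clock 8.0 tip press mm [ 18.7 -64.4] z 69.3 F [-13.9   1.   25. ] gw -0.0 
 shift [0.01 0.01 0.03] turn [ 0.01 -0.07  0.07] j [ 0.52  0.55 -0.53  1.57  0.31  1.1  -1.36]
clock 8.05 tip press mm [ 18.7 -64.4] z 69.3 F [-13.9   1.3  25.3] gw -0.0 
 shift [0.01 0.01 0.03] turn [ 0.01 -0.08  0.07] j [ 0.52  0.55 -0.53  1.57  0.31  1.1  -1.36]
```

View pics/s9z.png

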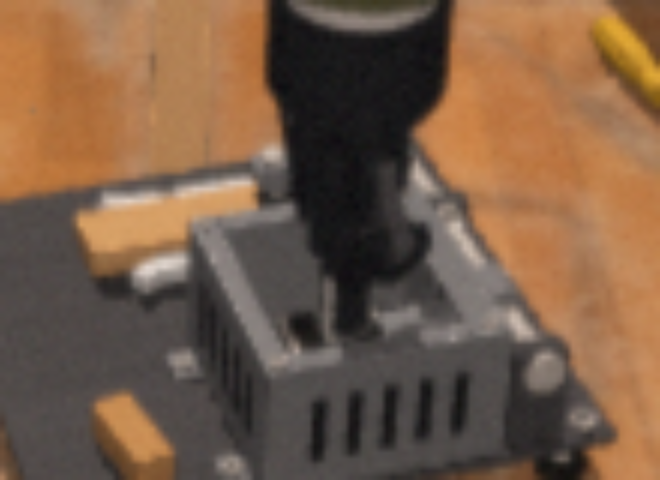

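The hold is steady at 25 N and the tip is at 69.3 mm, which is the lower stop. The side picture shows the fingers clear of the guard's edges. Handing in.

```bash
python3 -c "
from h import *
print(order.hand_in()); go(18,-65,68)"
```

```text
the job is handed in; nothing more can be done
None
the job is handed in; nothing more can be done
```

The strip is fully home and the lever is held all the way down. I handed the job in at about 8 s on the clock, with the arm still pressing.

- **Strip:** I pushed it with the shut fingertips until the push force rose to about 14 N. Its near end then stood about 18 mm out of the rails (19 mm is home), and a later wrist picture showed no gap at the stop.
- **Lever:** I went in near the middle of the window and pressed the paddle to the lower stop. At the end the fingertip was 69.3 mm above the bench (69 mm expected), holding a steady 25 N downward. Reaching the lower stop takes 13 to 15 N.
- **Guard and surroundings:** The last pictures show the fingers well inside the window and clear of the guard. The spare block had not moved. The sander and driver were never near the path, but I did not check them again at the end.
- **Overpress and side force:** When the lever first met its stop, the fingertips pressed with about 47 N vertically and 22 N sideways, so I eased off. About 14 N of sideways force remained at the end, which I put down to the arm pushing against the stop. Nothing else suggested contact with the guard.

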